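# Trip-test a plug-in safety breaker on the shop's test board

## Robot

A 7-joint arm with a two-finger parallel gripper is mounted at the origin on the work surface. World frame = base frame: x ahead of the robot, y to its left, z up, the work surface at z = 0. Lengths are in mm, angles in rad, forces in N, time in s.
With the tool pointing down it reaches from about 400 to 875 mm from the base axis. Payload 6.5 kg.
Tool frame: the origin (TCP) lies midway between the tips of the shut fingers; the grasp point (between the pads) lies 19 mm behind it; z points along the fingers, y is the line along which they close (so a half turn about z gives the same grasp; the last joint's range is limited). The gripper opens to 88 mm and grips with 3 to 60 N. Pads are 18 mm wide; open, the fingers measure 123 mm over their backs; the gripper's body (75 mm by 187 mm) begins 45 mm behind the grasp point.
Start: joints at [1.168, 0.536, -0.004, 1.538, 0.003, 1.067, -0.071], TCP at [214.8, -613.475, 238.716] pointing down, gripper open.
Joint ranges: [-2.7, 2.7], [-0.37, 2.16], [-1.27, 1.26], [0.24, 2.4], [-1.31, 4.45], [0.19, 1.91], [-2.76, 2.76]. Speed limits (rad/s): [2.39, 2.39, 3.14, 3.14, 3.14, 3.14, 3.14].

## Interface

Orientations are given as a rotation vector (axis times angle).
In Python, from station import manip gives the robot as it stands. The module is installed in compiled form; this text tells all that it offers.
- The arm moves only by the tool apply_moves, never from a script. Its argument "rows" is one flat list of numbers, 5 for each row, row after row: the shift along the tool's x, y, z in m, then the turn about the tool's z in degrees, then the gripper's target within -1 to 1 (shut at 1, half-way at 0, fully open at -1). A call has 1 to 20 rows; each row shifts and turns the commanded pose from where the row before left it, along the tool's axes as they then stand; what a row does not reach is not made up. A row lasts 1/12 s, in which the tool goes at most 41.7 mm and 7.16 degrees, less where a joint would pass 70% of its speed; a pose out of reach is approached as far as the arm can. A call with a gripper value outside its range is refused whole. The fingers move at their own pace and stop on an object; the grip force is fixed at half the most. Time passes only in rows, so rows that do not move let the fingers close. It gives the time, the measured TCP pose, the force, the opening and the grip force at its end, in the units of the state.
- manip.get_state(): the state, without advancing time (a new reading comes with each control period).
- manip.grab_frame(name): name is "scene" or "top" or "wrist"; returns a dict with "image" (400x640x3 uint8, red, green, blue), "camera_matrix" (3x3 intrinsics, pixels), "R" (3x3) and "t" (3): a world point X has camera coordinates R X + t. Camera axes: x right, y down, z forward; pixel columns grow to the right and rows downward; lengths in mm; the calibration is good to about 2 mm. A picture is of the moment at which its call begins. There is no depth.
- manip.finish_job(): hands the job in; it is judged then, once.
The state is a dict: "time_s": time; "joint_pos": joint angles; "qd": joint speeds; "joint_torque": joint torques, N m; "position": TCP position; "tool_rot": TCP orientation; "ft_force": force on the tool from outside, world axes, zero at the start; "moment": the same for the moment, N m; "opening": finger opening in mm; "grasp_force": force on a finger pad.
Only numpy, scipy, OpenCV 4.12 (cv2) and the standard library are available. Lean on these libraries where they do the work, as an engineer would, in place of code of your own. Each camera call takes 0.05 s, during which the arm holds its last target. There are 200 camera calls.

## Task

Check that the second-hand grey safety-breaker adaptor on the plywood test board works before it goes on sale: rock the board's white switch on by pressing its end with the red window, press the adaptor's green reset button in, then its yellow test button, and rock the switch off again by pressing its plain end. Do the reset and test only while the switch is on, press each spot lightly but fully with a fingertip, and finish clear of everything. Pull nothing out of the sockets, lift nothing, and leave the other things where they are.

Things in the scene. Friction and masses are not known exactly. Their poses are not given: they have to be found in the camera images.
- board: plywood test board screwed to the table, 240 (x) x 420 (y) x 15 mm; origin under its centre, at table height, z up. In a row along its y: switch box (82 mm square, lid 51 mm above the table, rocker top about 65 mm) at y = +130 mm, white socket blocks (90 x 84 mm, tops at 47 mm) at y = 0 and -130 mm; one holds the adaptor, the other the timer, either way round
- rocker (a joint): the switch's white rocker, a 62 x 62 x 9 mm plate on a level axle along the board's y through its centre, 60 mm above the table; 0 = off (red-window end up 0.12 rad, as at the start), 0.24 rad = on (that end down). A fingertip pressed there needs 1.5 to 3 N; it stays where it is left, and clears the box lid. Over 0.17 counts as on, under 0.07 as off
- switch_on (a point): spot on the rocker's top face to press for ON: 21 mm from the axle towards the board's -x edge (the robot's side), next to the small red window. It moves with the rocker, about 5 mm down from off to on.
- switch_off (a point): spot on the rocker's top face to press for OFF: 21 mm from the axle towards the board's +x edge, the plain end. It moves with the rocker, about 5 mm down from on to off.
- adaptor: grey plug-in safety breaker, 120 (x) x 76 (y) x 45 mm, 0.2 to 0.35 kg, plugged loosely 14 mm deep into its socket, axes parallel to the board's; origin at the centre of its underside, on the socket block, so its top is 92 mm above the table. Black outlet face, 48 mm across, on its +x half; the two round buttons side by side on its -x half, 38 mm apart
- reset_button (a joint): green reset button, 17 mm across, at x = -36, y = +19 mm on the adaptor; travel in m: 0 = out, 0.005 = fully in (5 N; 1.5 N starts it). It must go at least 3 mm in, and springs back out.
- reset_top (a point): centre of the green reset button's flat top, 9 mm above the adaptor's top when out, 4 mm when in; moves with it
- test_button (a joint): yellow test button, 17 mm across, at x = -36, y = -19 mm on the adaptor; same spring and travel: 0 = out, 0.005 = fully in; must go at least 3 mm in, and springs back out.
- test_top (a point): centre of the yellow test button's flat top, 9 mm above the adaptor's top when out, 4 mm when in; moves with it
- timer: white plug-in dial timer with a blue dial 62 mm across, 112 x 74 x 44 mm, plugged into the other socket, origin at the centre of its underside; its top is 91 mm above the table; bystander, to stay plugged in
- screwdriver: red-handled screwdriver, 190 mm long, lying on the near strip of the board; bystander
- tape: roll of blue insulating tape, 66 mm across, 19 mm high, lying flat on the table off the switch end of the board; bystander
- carton: upright orange bulb carton, 62 x 62 x 112 mm high, on the table beyond the board; bystander
- lampholder: white porcelain lampholder, 68 mm across, 50 mm high, on the table beyond the board; bystander
- mug: blue mug, 80 mm across, 92 mm high, on the table beyond the board; bystander
- fuse_box: small cardboard box of fuses, 75 x 48 x 30 mm high, on the table off the socket end of the board; bystander

How it is judged (in metres and radians):
On the way, in this order (a step that is already met when the one before it is completed fails the run):
1. the switch is rocked on (value of joint rocker above 0.17 rad), for 0.1 s.
2. the green reset button is pressed in with the switch on (value of joint reset_button above 0.003 m and value of joint rocker above 0.12 rad), for 0.05 s.
3. the yellow test button is pressed in with the switch on (value of joint test_button above 0.003 m and value of joint rocker above 0.12 rad), for 0.05 s.
4. the switch is rocked off (value of joint rocker below 0.07 rad), for 0.1 s.
At the end, for the whole second after the job is handed in: The switch is off (rocker under 0.07 rad), both buttons are out (under 1.5 mm), the adaptor sits still and level in its socket (within 5 mm of height, 8 mm in all and 0.06 rad), and the timer is still plugged in (value of joint rocker below 0.07 rad and value of joint each of reset_button, test_button below 0.0015 m and z of each of adaptor, timer in the frame of board below 0.052 m and angle between adaptor's own z axis and vertical below 0.06 rad and distance of adaptor from where it was at the start of the episode below 0.008 m and linear speed of adaptor below 0.02 m/s); the robot touches nothing.
It fails at once if the reset or test button is pressed in while the switch is off (value of joint any of reset_button, test_button above 0.003 m and value of joint rocker below 0.12 rad).
It fails at once if the adaptor is lifted from its socket by 6 mm or more (z of adaptor in the frame of board above 0.053 m).
It fails at once if the timer is lifted from its socket by 6 mm or more, or moved by 10 mm (z of timer in the frame of board above 0.053 m or distance of timer from where it was at the start of the episode above 0.01 m).
It fails at once if the adaptor, or the board with its switch, is pressed with more than 25 N (contact force between any of the fingers, the arm and adaptor above 25 N or contact force between any of the fingers, the arm and board above 25 N).
It fails at once if a bystander is moved by more than 20 mm (distance of any of screwdriver, tape, carton, lampholder, mug, fuse_box from where it was at the start of the episode above 0.02 m).
It also fails if it takes over 58 s, if anything falls off the work surface, if the arm or the gripper's body presses on something with over 40 N, if the wrist force passes 120 N, or if a joint passes its speed limit or range.

## Working session

There is one attempt and no reset: what is moved stays moved. The work goes in short steps, Python scripts to look and compute and a tool call to move; the robot and the scene stay as the last step left them, time stands still between calls to the robot, and variables do not carry over. Pictures are saved under pics/ and viewed, at most 10 in all, crops included, and the job is handed in when it is done.

Besides the shell and the picture viewer there is one more tool, called after ">>>" as name(argument=value, ...), one argument or row to a line, values as JSON. apply_moves: Moves the arm, as the interface text tells. Its arguments: {"type":"object","properties":{"rows":{"type":"array"}},"required":["rows"]}

```bash
mkdir -p pics; cat > h.py <<'E'
import numpy as np, cv2
from station import manip
def ray(f,u,v,z):
    K,R,t=[np.array(f[k],float) for k in("camera_matrix","R","t")]
    t=t.ravel();c=-R.T@t;d=R.T@np.linalg.inv(K)@[u,v,1]
    return c+d*(z-c[2])/d[2]
def save(f,n): cv2.imwrite("pics/"+n,np.array(f["image"])[...,::-1])
E
python3 - <<'E'
from h import *
import pickle
s=manip.get_state();print(s)
F={n:manip.grab_frame(n) for n in("top","scene")}
pickle.dump(F,open("F.pkl","wb"))
for n in F: save(F[n],n+"1.png"); print(n,F[n]["R"],F[n]["t"])
E
```

```text
{'time_s': 0.0, 'joint_pos': array([ 1.16780021,  0.53716127, -0.00444095,  1.53885534,  0.00258604,
        1.06730933, -0.07118523]), 'qd': array([-0.00203985,  0.00057413, -0.00120855,  0.00038738, -0.00030138,
        0.00034782,  0.00026701]), 'joint_torque': array([ 3.62906940e-05, -5.70979786e+01,  9.90489945e-01, -2.51605099e+01,
       -5.62510011e-02,  1.77406421e-02,  1.74475222e-04]), 'position': array([ 214.58831942, -612.90644265,  237.84916521]), 'tool_rot': array([-3.09547507e+00, -5.26386390e-01,  6.29268212e-04]), 'ft_force': array([-0.13117714,  0.3547658 , -0.23776734]), 'moment': array([-0.04308889, -0.01763437, -0.05855032]), 'grasp_force': 0.0, 'opening': 87.97478739195249}
top [[ 0.00885197 -0.99995326  0.00388779]
 [-0.99106065 -0.00929069 -0.13308819]
 [ 0.13311809 -0.00267494 -0.99109657]] [  23.08843166  649.19364848 1042.10621087]
scene [[ 0.69385793  0.71991444  0.01686313]
 [ 0.56368401 -0.52841135 -0.63485572]
 [-0.44813113  0.45000515 -0.77244667]] [-440.01087875 -286.42255306 1170.0584688 ]
```

View pics/top1.png

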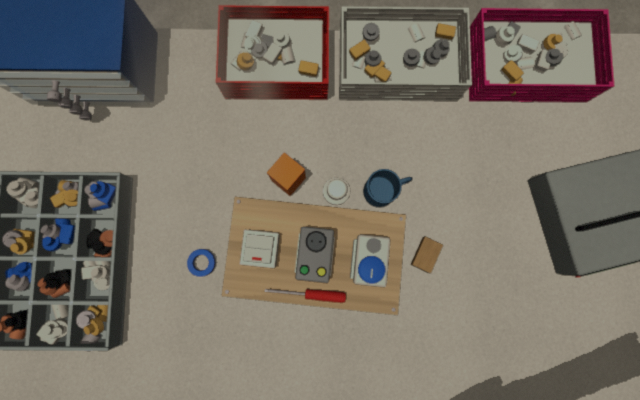

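View pics/scene1.png

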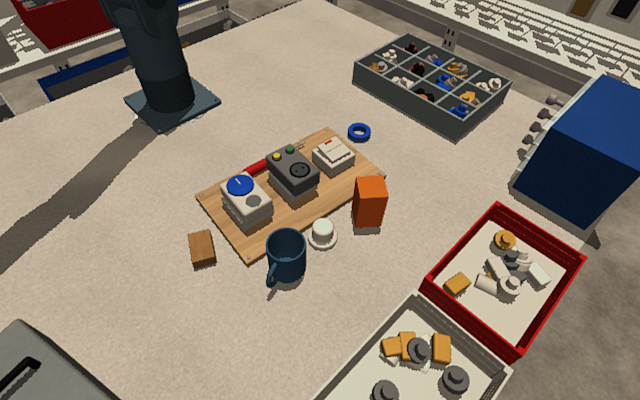

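The top view shows the switch at (260,248) with its red window at (257,258). The adaptor is at (316,255), with the green button at (304,270) and the yellow at (321,271). The timer is at (372,262), and the tape, mug, carton and lampholder are clear of the board. Next I'll measure these.

```bash
python3 - <<'E'
from h import *
import pickle
F=pickle.load(open("F.pkl","rb"))
def blobs(n,lo,hi,x0,x1,y0,y1,zs,name):
    im=np.array(F[n]["image"]);hsv=cv2.cvtColor(im,cv2.COLOR_RGB2HSV)
    m=cv2.inRange(hsv,np.array(lo),np.array(hi));k=np.zeros_like(m);k[y0:y1,x0:x1]=m[y0:y1,x0:x1]
    c,l,st,ce=cv2.connectedComponentsWithStats(k)
    for i in range(1,c):
        if st[i,4]>=12: print(n,name,st[i],ce[i].round(1),ray(F[n],*ce[i],zs).round(1))
for n,b in(("top",(225,405,200,310)),("scene",(230,360,120,220))):
    blobs(n,(45,90,50),(80,255,255),*b,101,"green")
    blobs(n,(22,130,100),(36,255,255),*b,101,"yellow")
    blobs(n,(0,150,80),(6,255,255),*b,66,"red")
    blobs(n,(100,150,60),(125,255,255),*b,91,"dial")
    blobs(n,(0,0,175),(180,40,255),*b,64,"white")
f=F["top"]
P=[ray(f,*p,15) for p in((235,198),(406,213),(397,314),(222,298))]
print(np.round(P,1),np.mean(P,0))
im=np.array(f["image"])[...,::-1]
cv2.imwrite("pics/crop.png",cv2.resize(im[190:320,215:415],None,fx=4,fy=4,interpolation=cv2.INTER_CUBIC))
E
```

```text
top green [300 266   8   8  52] [303.8 269.4] [481.   61.6 101. ]
top yellow [318 268   7   8  45] [321.1 271.4] [476.8  23.7 101. ]
top red [253 258   8   2  13] [257.1 258.4] [504.  169.5  66. ]
top red [305 289  41  14 393] [325.1 295.4] [422.5  13.8  66. ]
top dial [359 257  26  26 499] [371.2 269. ] [482.8 -87.7  91. ]
scene green [286 146   7   6  34] [289.3 148.5] [483.2  57.4 101. ]
scene yellow [273 153   7   5  30] [276.1 155. ] [478.6  20.1 101. ]
scene red [243 158  24  17 176] [256.2 166.4] [447.1 -18.6  66. ]
scene dial [348 123  12  19 135] [354.2 131.5] [540.7 225.5  91. ]
scene dial [230 175  24  21 391] [240.6 185. ] [488.8 -92.3  91. ]
scene white [327 137  10   9  19] [332. 141.] [507.4 181.   64. ]
scene white [338 140  13  12  22] [343.6 145.1] [538.4 191.9  64. ]
scene white [318 218  11   2  17] [322.8 218.6] [666.3  -9.4  64. ]
[[ 649.   233.8   15. ]
 [ 616.2 -181.8   15. ]
 [ 377.1 -156.6   15. ]
 [ 410.5  256.5   15. ]] [513.16795047  37.96388746  15.        ]
```

View pics/crop.png

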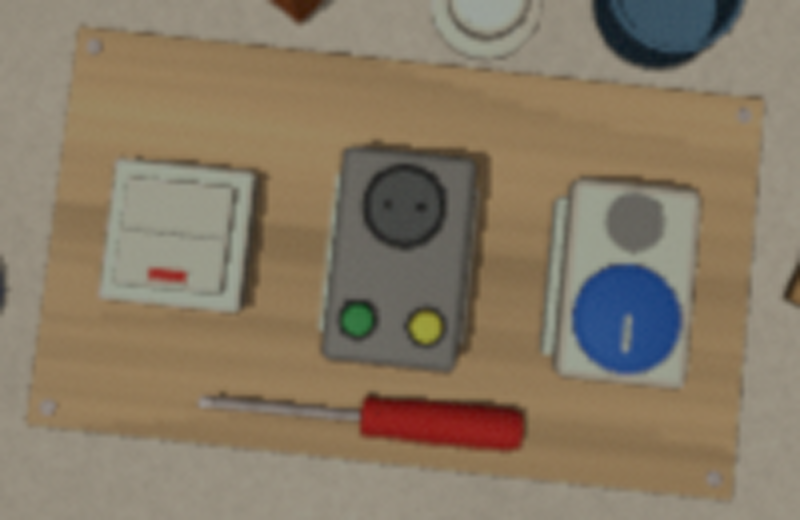

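The crop shows the board square-on with yaw about -4.7°: rocker centre at crop (175,233), green at (357,320), yellow at (425,327). I'll go above it with the fingers shut.

>>> apply_moves(
  rows=[0,0,0,6,1,0,0,0,6,1,0,0,0,6,1,0,0,0,6,1,0.028,-0.025,0,0,1,0.028,-0.025,0,0,1,0.028,-0.025,0,0,1,0.028,-0.025,0,0,1,0.028,-0.025,0,0,1,0.028,-0.025,0,0,1,0.028,-0.025,0,0,1,0.028,-0.025,0,0,1],
)

```text
time_s: 1.1
position: [455.5, -431.0, 238.4]
tool_rot: [-3.139, 0.129, 0.001]
ft_force: [-0.2, -0.5, -1.0]
opening: 10.5
grasp_force: 0.0
```

>>> apply_moves(
  rows=[0,-0.03,0,0,1,0,-0.03,0,0,1,0,-0.03,0,0,1,0,-0.03,0,0,1,0,-0.03,0,0,1,0,-0.03,0,0,1,0,-0.03,0,0,1,0,-0.03,0,0,1,0,-0.03,0,0,1,0,-0.03,0,0,1,0,-0.03,0,0,1,0,-0.03,0,0,1,0,-0.03,0,0,1,0,-0.03,0,0,1,0,-0.03,0,0,1,0,-0.03,0,0,1,0,-0.03,0,0,1,0,0,0,0,1,0,0,0,0,1],
)

```text
time_s: 2.68
position: [495.9, 77.5, 238.4]
tool_rot: [-3.139, 0.123, 0.001]
ft_force: [-0.6, -1.2, -0.1]
opening: 0.6
grasp_force: 0.0
```

```bash
python3 - <<'E'
from h import *
import pickle
s=manip.get_state();print(s["time_s"],s["position"],s["tool_rot"],s["ft_force"],s["opening"])
f=manip.grab_frame("wrist");save(f,"w1.png");pickle.dump(f,open("w1.pkl","wb"))
E
```

```text
2.6833 [495.89378758  77.46086691 238.42731698] [-3.13888862e+00  1.22953550e-01  1.01644423e-03] [-0.55177696 -1.19239982 -0.11827044] 0.6090762590279112
```

View pics/w1.png

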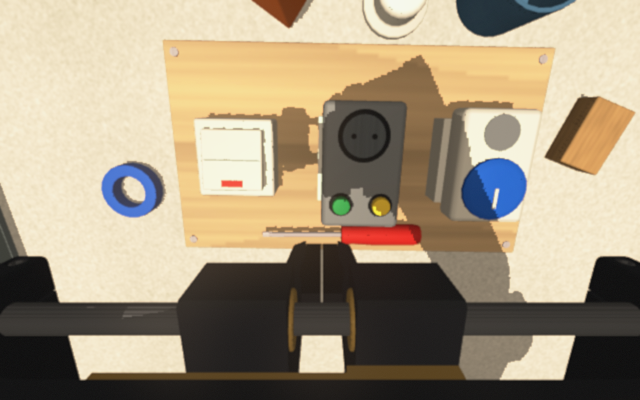

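The wrist view shows the board well, with green at about (341,205), yellow at (380,206) and the red window at (232,184). I'll measure all three.

```bash
python3 - <<'E'
from h import *
import pickle
f=pickle.load(open("w1.pkl","rb"));im=np.array(f["image"]);hsv=cv2.cvtColor(im,cv2.COLOR_RGB2HSV)
def b(lo,hi,x0,x1,y0,y1,z,nm):
    m=cv2.inRange(hsv,np.array(lo),np.array(hi));k=np.zeros_like(m);k[y0:y1,x0:x1]=m[y0:y1,x0:x1]
    c,l,st,ce=cv2.connectedComponentsWithStats(k);i=1+st[1:,4].argmax()
    p=ray(f,*ce[i],z);print(nm,st[i],ce[i].round(1),p.round(1));return p
b((45,90,50),(85,255,255),320,400,185,225,101,"green")
b((18,130,80),(36,255,255),360,400,190,222,101,"yellow")
b((0,150,80),(8,255,255),210,260,170,195,66,"red")
b((0,150,80),(8,255,255),330,430,215,250,28,"driver")
c=[(174,52),(544,59),(505,244),(194,239)]
for p in c: print("screw",ray(f,*p,16).round(1))
# rocker outline corners, box lid corners (by eye)
for p in((201,126),(262,126),(204,189),(265,188)): print("rocker",ray(f,*p,62).round(1))
E
```

```text
green [332 196  19  19 279] [340.6 205.4] [480.3  58.5 101. ]
yellow [371 197  20  19 294] [380.2 206. ] [476.8  21.5 101. ]
red [222 181  20   5  99] [231.4 183. ] [502.5 167.9  66. ]
driver [ 341  224   81   21 1471] [381.8 234.9] [416.6   8.   28. ]
screw [638.5 221.5  16. ]
screw [ 600.7 -172.3   16. ]
screw [ 386.7 -149.3   16. ]
screw [424.5 241.8  16. ]
rocker [561.4 190.   62. ]
rocker [556.6 129.7  62. ]
rocker [497.6 198.9  62. ]
rocker [493.6 134.9  62. ]
```

>>> apply_moves(
  rows=[0,-0.023,0,0,1,0,-0.023,0,0,1,0,-0.023,0,0,1,-0.001,-0.0217,0,0,1,0,0,0.025,0,1,0,0,0.025,0,1,0,0,0.025,0,1,0,0,0.025,0,1,0,0,0.025,0,1,0,0,0.02,0,1,0,0,0.01,0,1,0,0,0,0,1,0,0,0,0,1],
)

```text
time_s: 3.82
position: [502.9, 165.3, 83.9]
tool_rot: [3.138, -0.131, -0.0]
ft_force: [-0.5, 0.2, 0.5]
opening: 0.5
grasp_force: 0.0
```

```bash
python3 - <<'E'
from h import *
s=manip.get_state();print(s["time_s"],s["position"],s["ft_force"])
f=manip.grab_frame("wrist");save(f,"w2.png")
E
```

```text
3.8167 [502.94379695 165.33213765  83.90529317] [-0.54760725  0.21250933  0.47214413]
```

View pics/w2.png

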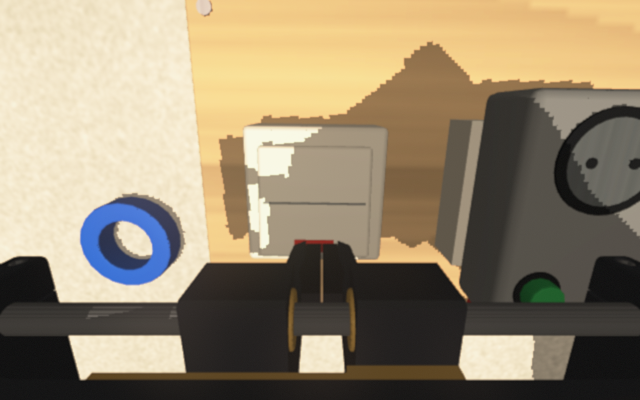

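The tip sits over the red window at (315,242) with the axle line at row 203, so it's well placed. Pressing now.

>>> apply_moves(
  rows=[0,0,0.004,0,1,0,0,0.004,0,1,0,0,0.003,0,1,0,0,0.002,0,1,0,0,0.002,0,1,0,0,0.001,0,1,0,0,0.001,0,1,0,0,0.001,0,1,0,0,0.001,0,1,0,0,0,0,1],
)

```text
time_s: 4.7
position: [502.5, 166.3, 64.6]
tool_rot: [3.139, -0.129, -0.0]
ft_force: [0.1, -0.3, 0.2]
opening: 0.5
grasp_force: 0.1
```

>>> apply_moves(
  rows=[0,0,0.001,0,1,0,0,0.001,0,1,0,0,0.0005,0,1,0,0,0,0,1],
)

```text
time_s: 5.03
position: [502.5, 166.3, 62.8]
tool_rot: [3.139, -0.129, -0.0]
ft_force: [-4.6, -0.0, 9.7]
opening: 0.9
grasp_force: 5.3
```

>>> apply_moves(
  rows=[0,0,0,0,1,0,0,-0.005,0,1,0,0,-0.02,0,1,0,0,-0.025,0,1,0,0,-0.01,0,1,0,0,0,0,1],
)

```text
time_s: 5.53
position: [504.7, 166.8, 124.4]
tool_rot: [-3.137, 0.129, -0.008]
ft_force: [0.7, 0.0, -0.6]
opening: 0.4
grasp_force: 0.0
```

```bash
python3 - <<'E'
from h import *
import pickle
f=manip.grab_frame("wrist");g=manip.grab_frame("scene");g0=pickle.load(open("F.pkl","rb"))["scene"]
a=np.array(f["image"])[60:340,150:470];
r=lambda q:cv2.resize(np.array(q["image"])[125:185,300:360],(280,280),interpolation=cv2.INTER_CUBIC)
cv2.imwrite("pics/c2.png",np.hstack([cv2.resize(a,(240,280)) if 0 else a[:, :240],r(g0),r(g)])[...,::-1])
print(manip.get_state()["position"],manip.get_state()["ft_force"])
E
```

```text
[502.78460714 166.10134609 121.90273753] [ 0.61145479  0.1787994  -0.32311523]
```

View pics/c2.png

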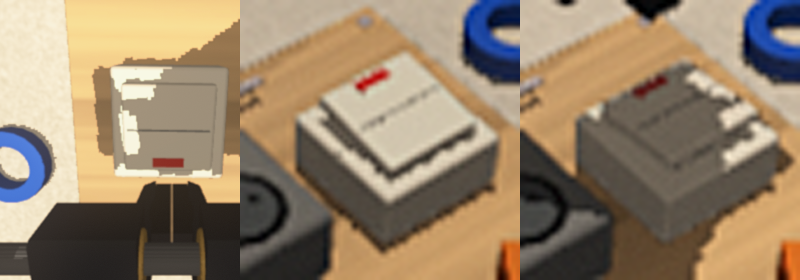

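Compared with before, the rocker's far (red) end has dropped and its near end has risen. I'll check how far, using the window's pixel shift against the prediction.

```bash
python3 - <<'E'
from h import *
import pickle
g=manip.grab_frame("scene");g0=pickle.load(open("F.pkl","rb"))["scene"]
K,R,t=[np.array(g[k],float) for k in("camera_matrix","R","t")]
pr=lambda X:(lambda c:(K@c/c[2])[:2])(R@np.array(X)+t.ravel())
print("pred",pr([502.5,168,67]),pr([502.5,168,62]))
for q in(g0,g):
    im=np.array(q["image"])[125:185,300:360].astype(float)
    w=np.clip(im[...,0]-1.5*im[...,1]-8,0,None)[:30,10:45]; v,u=np.mgrid[:30,10:45]
    print((w*u).sum()/w.sum()+300,(w*v).sum()/w.sum()+125,w.sum())
f=manip.grab_frame("wrist");im=np.array(f["image"]);h=cv2.cvtColor(im,cv2.COLOR_RGB2HSV)
m=cv2.inRange(h,np.array((0,120,50)),np.array((8,255,255)));m[:,:280]=0;m[:,360:]=0;m[:205]=0;m[240:]=0
M=cv2.moments(m);print(M["m00"]/255);c=(M["m10"]/M["m00"],M["m01"]/M["m00"])
print(c,ray(f,*c,62),ray(f,*c,67))
E
```

```text
pred [327.14069068 141.53320148] [327.06038814 142.97381346]
327.81712789827975 141.65332834704563 1337.0
327.44412607449857 143.11174785100286 349.0
286.0
(315.6083916083916, 220.0) [501.61732702 167.91145338  62.        ] [503.38244903 167.67747886  67.        ]
```

The window dropped 1.46 px against a predicted 1.44 px, so the switch is on. Next, the green button.

>>> apply_moves(
  rows=[0,0,-0.01,0,1,-0.003,0.022,0,0,1,-0.003,0.022,0,0,1,-0.003,0.022,0,0,1,-0.003,0.022,0,0,1,-0.0018,0.0205,0,0,1,0,0,0,0,1,0,0,0.01,0,1,0,0,0.009,0,1,0,0,0,0,1,0,0,0,0,1],
)

```text
time_s: 6.65
position: [479.3, 60.4, 112.2]
tool_rot: [-3.139, 0.126, 0.003]
ft_force: [-0.4, -0.1, 0.6]
opening: 0.2
grasp_force: 0.0
```

```bash
python3 - <<'E'
from h import *
s=manip.get_state();print(s["time_s"],s["position"],s["ft_force"])
f=manip.grab_frame("wrist");save(f,"w3.png")
E
```

```text
6.65 [479.34509887  60.36900098 112.2193905 ] [-0.42556466 -0.07312231  0.64557829]
```

View pics/w3.png

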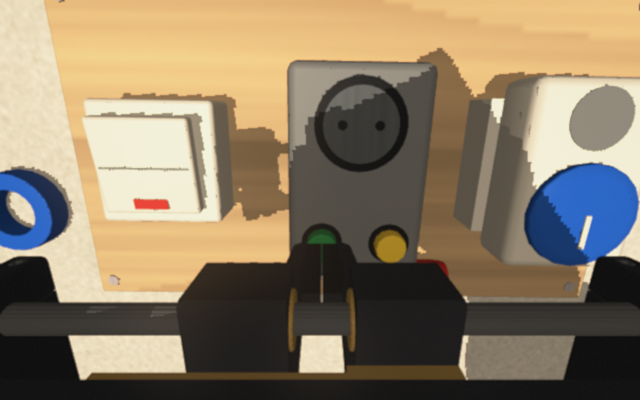

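The tip is centred sideways on the green button (about column 321). Pressing.

>>> apply_moves(
  rows=[0.001,0,0.004,0,1,0,0,0.004,0,1,0,0,0.002,0,1,0,0,0.001,0,1,0,0,0.001,0,1,0,0,0.001,0,1,0,0,0.001,0,1,0,0,0,0,1],
)

```text
time_s: 7.37
position: [480.9, 59.2, 99.2]
tool_rot: [3.139, -0.129, -0.0]
ft_force: [-1.3, -0.0, 3.4]
opening: 0.5
grasp_force: 1.5
```

>>> apply_moves(
  rows=[0,0,0.001,0,1,0,0,0.001,0,1,0,0,0.001,0,1,0,0,0,0,1],
)

```text
time_s: 7.7
position: [480.9, 59.2, 96.4]
tool_rot: [3.139, -0.129, -0.0]
ft_force: [-3.1, 0.4, 7.9]
opening: 0.6
grasp_force: 3.4
```

7.9 N exceeds the 5 N needed, so the button is fully in. Lifting and moving to the yellow button.

>>> apply_moves(
  rows=[0,0,0,0,1,0,0,-0.006,0,1,0,0,-0.012,0,1,0,0.013,0,0,1,0,0.013,0,0,1,0,0.012,0,0,1,0,0,0,0,1,0,0,0.006,0,1,0,0,0.004,0,1,0,0,0,0,1],
)

```text
time_s: 8.53
position: [477.4, 22.2, 103.2]
tool_rot: [-3.139, 0.127, 0.002]
ft_force: [0.2, 0.4, -0.5]
opening: 0.8
grasp_force: 0.0
```

```bash
python3 - <<'E'
from h import *
s=manip.get_state();print(s["time_s"],s["position"],s["ft_force"])
f=manip.grab_frame("wrist");save(f,"w4.png")
E
```

```text
8.5333 [477.35269565  22.23660896 103.23343795] [ 0.15240734  0.35870076 -0.45301416]
```

View pics/w4.png

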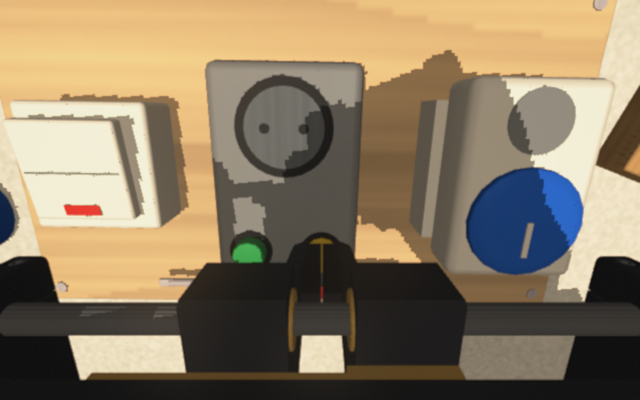

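The tip is on the yellow button at (321,240), and the green one is back out. Pressing.

>>> apply_moves(
  rows=[0,0,0.002,0,1,0,0,0.001,0,1,0,0,0.001,0,1,0,0,0.001,0,1,0,0,0.001,0,1,0,0,0.001,0,1,0,0,0,0,1],
)

```text
time_s: 9.17
position: [478.0, 21.9, 97.3]
tool_rot: [-3.138, 0.128, -0.0]
ft_force: [-1.5, 3.3, 4.5]
opening: 0.3
grasp_force: 2.2
```

>>> apply_moves(
  rows=[0,0,0.001,0,1,0,0,0.0005,0,1,0,0,0,0,1],
)

```text
time_s: 9.42
position: [478.1, 21.8, 96.3]
tool_rot: [-3.139, 0.128, -0.001]
ft_force: [-3.1, 2.8, 11.6]
opening: 0.6
grasp_force: 5.8
```

It's fully in at 11.6 N. Lifting and going over the plain end of the rocker.

>>> apply_moves(
  rows=[0,0,0,0,1,0,0,-0.008,0,1,0,0,-0.03,0,1,0.011,-0.0295,0,0,1,0.011,-0.0295,0,0,1,0.011,-0.0295,0,0,1,0.011,-0.0295,0,0,1,0.011,-0.0295,0,0,1,0,0,0,0,1,0,0,0.025,0,1,0,0,0.02,0,1,0,0,0.008,0,1,0,0,0,0,1,0,0,0,0,1],
)

```text
time_s: 10.58
position: [544.8, 163.0, 80.8]
tool_rot: [3.138, -0.13, -0.001]
ft_force: [0.4, 0.5, 0.3]
opening: 0.3
grasp_force: 0.0
```

```bash
python3 - <<'E'
from h import *
s=manip.get_state();print(s["time_s"],s["position"],s["ft_force"])
f=manip.grab_frame("wrist");g=manip.grab_frame("scene")
a=np.array(f["image"])[100:400,100:500]
b=cv2.resize(np.array(g["image"])[100:200,250:380],(390,300),interpolation=cv2.INTER_CUBIC)
cv2.imwrite("pics/c5.png",np.hstack([a,b])[...,::-1])
E
```

```text
10.5833 [544.80653796 163.03726812  80.78945901] [0.39334444 0.5460414  0.29728305]
```

View pics/c5.png

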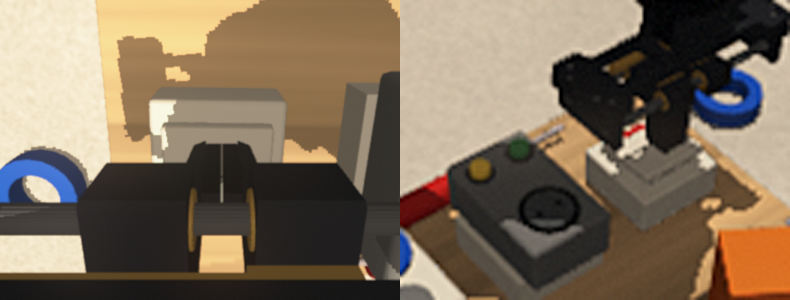

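The tip is over the plain end of the rocker, tip at about (221,150) in the left crop, and both buttons are out. Pressing.

>>> apply_moves(
  rows=[0,0,0.004,0,1,0,0,0.004,0,1,0,0,0.003,0,1,0,0,0.002,0,1,0,0,0.001,0,1,0,0,0.001,0,1,0,0,0.001,0,1,0,0,0.001,0,1,0,0,0,0,1],
)

```text
time_s: 11.43
position: [545.6, 163.7, 64.0]
tool_rot: [-3.139, 0.129, -0.002]
ft_force: [2.2, -1.0, 2.5]
opening: 0.4
grasp_force: 1.5
```

>>> apply_moves(
  rows=[0,0,0.001,0,1,0,0,0.0007,0,1,0,0,0,0,1],
)

```text
time_s: 11.68
position: [545.8, 163.7, 63.4]
tool_rot: [-3.139, 0.129, -0.003]
ft_force: [-0.1, -2.7, 15.2]
opening: 0.4
grasp_force: 6.9
```

15 N means it's at the stop. Retreating up and checking.

>>> apply_moves(
  rows=[0,0,0,0,1,0,0,-0.008,0,1,0,0,-0.03,0,1,0,0,-0.03,0,1,0,0,-0.03,0,1,0,0,-0.03,0,1,0,0,-0.03,0,1,0,0,0,0,1,0,0,0,0,1,0,0,0,0,1],
)

```text
time_s: 12.52
position: [543.8, 163.7, 219.1]
tool_rot: [3.138, -0.128, -0.003]
ft_force: [0.1, -0.1, -0.6]
opening: 0.5
grasp_force: 0.0
```

```bash
python3 - <<'E'
from h import *
import pickle
g=manip.grab_frame("scene");g0=pickle.load(open("F.pkl","rb"))["scene"]
for q in(g0,g):
    im=np.array(q["image"])[125:185,300:360].astype(float)
    w=np.clip(im[...,0]-1.5*im[...,1]-8,0,None)[:30,10:45]; v,u=np.mgrid[:30,10:45]
    print((w*u).sum()/w.sum()+300,(w*v).sum()/w.sum()+125,w.sum())
    h=cv2.cvtColor(np.array(q["image"]),cv2.COLOR_RGB2HSV)
    for lo,hi in(((45,90,30),(85,255,255)),((18,130,60),(36,255,255))):
        m=cv2.inRange(h,np.array(lo),np.array(hi))[140:165,265:300];M=cv2.moments(m,True);print(M["m10"]/M["m00"],M["m01"]/M["m00"])
s=manip.get_state();print(s["time_s"],s["position"],s["ft_force"])
E
```

```text
327.81712789827975 141.65332834704563 1337.0
24.157894736842106 8.789473684210526
11.19047619047619 15.928571428571429
327.819020581973 141.65365507452094 1409.0
24.46875 9.03125
11.13953488372093 16.0
12.5667 [543.56998838 163.54594171 218.57649427] [-0.19952367  0.18931358 -0.64770711]
```

The rocker's window is back at its starting pixel, so the switch is off. The buttons are out and the adaptor hasn't moved.

```bash
python3 -c "
from station import manip
print(manip.finish_job())"
```

```text
the job is handed in; nothing more can be done
None
```

I rocked the switch on, pressed the reset and test buttons fully in, rocked the switch off, and handed the job in with the arm clear. Camera checks matched the start for switch and buttons, but no verdict came back.

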